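# Put the reagent bottles in their spill saucers

### The arm

A 6-joint arm with a two-finger parallel gripper is mounted at the origin on a cart in front of the work surface, level with it; the furniture and walls round the work are solid. World frame = base frame: x ahead of the robot, y to its left, z up, the work surface at z = 0. Lengths are in m, angles in rad, forces in N, time in s.
With the tool pointing down it reaches from about 0.25 to 0.775 m from the base axis. Payload 4 kg.
Tool frame: the origin (TCP) lies between the finger pads; the fingertips stand 25 mm ahead of it and the grasp point (between the pads) lies 6 mm ahead of it (manip.nose_length is the distance from the TCP to the fingertips, in m); x points along the fingers, z is the direction in which the jaws open and shut, and the axes are right-handed (so a half turn about x gives the same grasp; the last joint's range is limited). The gripper opens to 94 mm and grips with 3 to 60 N. Pads are 16 mm wide; open, the fingers measure 119 mm over their backs; the gripper's body (75 mm by 177 mm) begins 78 mm behind the grasp point.
Start: joints at [1.079, 0.087, 1.371, -0, 1.684, -0.103], TCP at [0.209, 0.509, 0.231] pointing down, gripper open.
Joint ranges: [-3.1, 3.1], [-0.76, 2.03], [0.27, 2.55], [-1.08, 4.22], [0.17, 2.65], [-2.57, 2.57]. Speed limits (rad/s): [2.79, 2.79, 3.14, 3.14, 3.14, 3.14].

### API

Orientations are given as a rotation vector (axis times angle).
In Python, from plant import manip gives the robot as it stands.
- The arm moves only by the tool drive_tool, never from a script. Its argument "steps" is a list of rows, each an object of numbers: "ax", "ay", "az": the turn, a rotation vector about the tool's x, y, z in degrees; "dx", "dy", "dz": the shift along the tool's x, y, z in cm; "claw": the finger opening in cm, from 0 to 9.4. A call has 1 to 20 rows; each row shifts and turns the commanded pose from where the row before left it, along the tool's axes as they then stand; what a row does not reach is not made up. A row lasts 1/10 s, in which the tool goes at most 50 mm and 8.59 degrees, less where a joint would pass 70% of its speed; a pose out of reach is approached as far as the arm can. A call with a gripper value outside its range is refused whole. The fingers move at their own pace and stop on an object; the grip force is fixed at half the most. Time passes only in rows, so rows that do not move let the fingers close. It gives the time, the measured TCP pose, the force and the opening at its end, in the units of the state.
- manip.read_state(): the state, without advancing time (a new reading comes with each control period).
- manip.get_image(name): name is "scene" or "top" or "wrist"; returns (picture, depth): 420x560x3 uint8, red, green, blue; 420x560 float32, m along the optical axis (not along the pixel's ray), 0 where there is no reading.
- manip.calibration(name): a dict with "fx", "fy", "cx", "cy" (pixels), "origin" and "rotation" of the camera in the world. Camera axes: x right, y up, looking along -z (the intrinsics and any distortion apply to the point x, -y, -z); pixel columns grow to the right and rows downward; lengths in m; the calibration is good to about 2 mm. A picture is of the moment at which its call begins: read the wrist's pose just before it. calibration takes no time and is no camera call; for the wrist camera it gives the pose at the moment of the call.
- manip.close_job(): hands the job in, once; it reports no verdict.
Trained networks look in the newest picture that a camera, given by its name, has taken for a name from the list of things; names that differ only in an ending like _2 or _b are one class to them, and where a whole thing is asked for, a point or a joint stands for the part that bears it (a point fixed in the world has none). Each returns a list of dicts, best first, with "confidence" (0 to 1); they miss things now and then, are a little off and sometimes report something else, mostly with a low value. They report only what shows in the picture. A call takes as long as a camera call. They do not tell look-alikes from the thing itself.
- manip.masks_of(camera, name): "pixels" (420x560 bool, what is visible of it) and "position" ([column, row] in pixels, amid what is visible of it).
The state is a dict: "clock": time; "q": joint angles; "joint_vel": joint speeds; "joint_efforts": joint torques, N m; "position": TCP position; "tool_rot": TCP orientation; "wrist_force": force on the tool from outside, world axes, zero at the start; "torque": the same for the moment, N m; "grip_width": finger opening in m.
Only numpy, scipy, OpenCV 4.12 (cv2) and the standard library are available. Lean on these libraries where they do the work, as an engineer would, in place of code of your own. Each camera call takes 0.05 s, during which the arm holds its last target. There are 200 camera calls.

### The job

Stand each of the four screw-cap reagent bottles upright inside the spill saucer whose floor has the same colour as the bottle's cap, flat on the saucer's floor. Set them down rather than dropping them, knock nothing over, and leave the two small vials where they are.

Things in the scene. Friction and masses are not known exactly. Their poses are not given: they have to be found in the camera images.
- red_bottle: reagent bottle, brown plastic with a red screw cap, loose, round, 68 mm in diameter and 144 mm tall in all, 0.28 to 0.64 kg. The fixed cap is 40 mm wide, from 119 to 144 mm up; below it the shoulder slopes out to the body's width. Origin: centre of the underside, z up
- red_saucer: round grey spill saucer with a red floor, fixed to the bench, 92 mm wide inside, 100 mm outside, rim 10 mm high, floor 4 mm above the bench. Origin: centre of the underside, z up
- blue_bottle: reagent bottle, white plastic with a blue screw cap, loose, round, 62 mm in diameter and 123 mm tall in all, 0.28 to 0.64 kg. The fixed cap is 40 mm wide, from 103 to 123 mm up; below it the shoulder slopes out to the body's width. Origin: centre of the underside, z up
- blue_saucer: round grey spill saucer with a blue floor, fixed to the bench, 86 mm wide inside, 94 mm outside, rim 10 mm high, floor 4 mm above the bench. Origin: centre of the underside, z up
- black_bottle: reagent bottle, brown plastic with a black screw cap, loose, round, 64 mm in diameter and 128 mm tall in all, 0.28 to 0.64 kg. The fixed cap is 40 mm wide, from 107 to 128 mm up; below it the shoulder slopes out to the body's width. Origin: centre of the underside, z up
- black_saucer: round grey spill saucer with a black floor, fixed to the bench, 88 mm wide inside, 96 mm outside, rim 10 mm high, floor 4 mm above the bench. Origin: centre of the underside, z up
- white_bottle: reagent bottle, white plastic with a white screw cap, loose, round, 48 mm in diameter and 87 mm tall in all, 0.09 to 0.17 kg. The fixed cap with the neck tapers from 43 mm wide at 60 mm up to 33 mm at the top. Origin: centre of the underside, z up
- white_saucer: round grey spill saucer with a white floor, fixed to the bench, 72 mm wide inside, 80 mm outside, rim 10 mm high, floor 4 mm above the bench. Origin: centre of the underside, z up
- blue_vial: small clear screw vial with a blue cap, loose, 23 mm in diameter, 52 mm tall, 25 g; not a reagent bottle, stays where it is. Origin: centre of the underside, z up
- red_vial: small clear screw vial with a red cap, loose, 23 mm in diameter, 52 mm tall, 25 g; not a reagent bottle, stays where it is. Origin: centre of the underside, z up
Mind the look-alikes: they are no part of the job. What is shaped like the blue_bottle but purple is not meant.

How it is judged:
At the end, for the whole second after the job is handed in: Each bottle stands in the saucer of its cap's colour: centre within 15 mm of the saucer's centre, resting on the saucer's floor (underside 1 to 8 mm above the bench), upright within 0.1 rad, at rest and released; both vials upright within 20 mm of where they stood (horizontal distance between red_bottle and red_saucer below 0.015 m and z of red_bottle in the frame of red_saucer between 0.001 and 0.008 m and angle between each of red_bottle, blue_bottle, black_bottle, white_bottle's own z axis and vertical below 0.1 rad and linear speed of each of red_bottle, blue_bottle, black_bottle, white_bottle below 0.02 m/s and contact force between the fingers and red_bottle below 0.1 N and horizontal distance between blue_bottle and blue_saucer below 0.015 m and z of blue_bottle in the frame of blue_saucer between 0.001 and 0.008 m and contact force between the fingers and blue_bottle below 0.1 N and horizontal distance between black_bottle and black_saucer below 0.015 m and z of black_bottle in the frame of black_saucer between 0.001 and 0.008 m and contact force between the fingers and black_bottle below 0.1 N and horizontal distance between white_bottle and white_saucer below 0.015 m and z of white_bottle in the frame of white_saucer between 0.001 and 0.008 m and contact force between the fingers and white_bottle below 0.1 N and distance of each of blue_vial, red_vial from where it was at the start of the episode below 0.02 m and angle between each of blue_vial, red_vial's own z axis and vertical below 0.2 rad); the robot touches nothing.
It fails at once if a bottle is knocked over (leans more than 0.7 rad) (angle between any of red_bottle, blue_bottle, black_bottle, white_bottle's own z axis and vertical above 0.7 rad).
It fails at once if a bottle is dropped or thrown (moves faster than 0.5 m/s out of the fingers) ((linear speed of red_bottle above 0.5 m/s and contact force between the fingers and red_bottle below 0.1 N) or (linear speed of blue_bottle above 0.5 m/s and contact force between the fingers and blue_bottle below 0.1 N) or (linear speed of black_bottle above 0.5 m/s and contact force between the fingers and black_bottle below 0.1 N) or (linear speed of white_bottle above 0.5 m/s and contact force between the fingers and white_bottle below 0.1 N)).
It fails at once if the blue-capped vial is shifted more than 20 mm or knocked over (distance of blue_vial from where it was at the start of the episode above 0.02 m or angle between blue_vial's own z axis and vertical above 0.5 rad).
It fails at once if the red-capped vial is shifted more than 20 mm or knocked over (distance of red_vial from where it was at the start of the episode above 0.02 m or angle between red_vial's own z axis and vertical above 0.5 rad).
It also fails if it takes over 106 s, if anything falls off the work surface, if the arm or the gripper's body presses on something with over 40 N, if the wrist force passes 120 N, or if a joint passes its speed limit or range.

## Working session

There is one attempt and no reset: what is moved stays moved. The work goes in short steps, Python scripts to look and compute and a tool call to move; the robot and the scene stay as the last step left them, time stands still between calls to the robot, and variables do not carry over. Pictures are saved under pics/ and viewed, about 12 in all and at most 16, crops included, and the job is handed in when it is done.

Besides the shell and the picture viewer there is one more tool, called after "Emit:" as name(argument=value, ...) on one line, values as JSON. drive_tool: Moves the arm, as the interface text tells. Its arguments: {"type":"object","properties":{"steps":{"type":"array","items":{"type":"object","properties":{"ax":{"type":"number"},"ay":{"type":"number"},"az":{"type":"number"},"dx":{"type":"number"},"dy":{"type":"number"},"dz":{"type":"number"},"claw":{"type":"number"}}}}},"required":["steps"]}

```bash
mkdir -p pics; ls; cat > h.py <<'E'
import numpy as np, cv2
from plant import manip
from scipy.spatial.transform import Rotation as R
def world(cam,u,v,d,c=None):
    c=c or manip.calibration(cam)
    u=np.asarray(u,float);v=np.asarray(v,float)
    p=np.stack([(u-c['cx'])/c['fx']*d,-(v-c['cy'])/c['fy']*d,-d],-1)
    return p@np.array(c['rotation']).T+np.array(c['origin'])
def save(n,img,crop=None,s=1):
    if crop: img=img[crop[1]:crop[3],crop[0]:crop[2]]
    img=cv2.resize(img,None,fx=s,fy=s,interpolation=cv2.INTER_CUBIC)
    cv2.imwrite('pics/'+n+'.png',img[:,:,::-1])
E
python3 - <<'E'
from h import *
s=manip.read_state();print(s)
for n in ('scene','top'):
    im,d=manip.get_image(n);save(n,im);np.savez(n,im=im,d=d)
    c=manip.calibration(n);print(n,c)
E
```

```text
pics
{'clock': 0.0, 'q': array([ 1.07886931e+00,  8.79555823e-02,  1.37222183e+00, -9.82739374e-06,
        1.68359870e+00, -1.03078750e-01]), 'joint_vel': array([-0.00059922,  0.00217317,  0.00070781,  0.00091522, -0.00141639,
        0.00012066]), 'joint_efforts': array([ 1.17098803e-04, -3.40183282e+01, -3.02428794e+01,  7.17988866e-02,
        3.31077143e-02, -1.78168771e-04]), 'position': array([0.2082834 , 0.50851157, 0.22932025]), 'tool_rot': array([-0.91928177,  1.37040399,  0.91758037]), 'wrist_force': array([-0.14531283, -0.22491198,  0.32795884]), 'torque': array([ 0.01671509, -0.03393776,  0.00576802]), 'grip_width': 0.09421238001236772}
scene {'fx': 523.4442580033023, 'fy': 523.4442580033023, 'cx': 273.953983655359, 'cy': 203.94464212292385, 'origin': array([0.08916565, 0.9479364 , 0.65693259]), 'rotation': array([ 0.36017241, -1.29895587, -2.35957408])}
top {'fx': 442.5006428882994, 'fy': 442.5006428882994, 'cx': 285.01349605623267, 'cy': 209.16561516845553, 'origin': array([0.51496561, 0.09808279, 1.06011424]), 'rotation': array([ 0.03801576, -0.04331904, -1.57868584])}
```

Rotation is a rotation vector; I'll fix the helper.

```bash
sed -i "s/p@np.array(c\['rotation'\]).T/p@R.from_rotvec(c['rotation']).as_matrix().T/" h.py
python3 - <<'E'
from h import *
d=np.load('top.npz')['d'];c=manip.calibration('top')
vv,uu=np.mgrid[:420,:560];P=world('top',uu,vv,d);np.save('P.npy',P)
for n in 'red_bottle blue_bottle black_bottle white_bottle red_saucer blue_saucer black_saucer white_saucer blue_vial red_vial'.split():
    for m in manip.masks_of('top',n):
        p=m['pixels']&(d>0);Q=P[p]
        if len(Q)==0: continue
        zt=np.percentile(Q[:,2],97); T=Q[Q[:,2]>zt-.006]
        print(n,round(m['confidence'],2),np.round(m['position']),'n',len(Q),'top',T.mean(0).round(3),'med',np.median(Q,0).round(3),'ext',np.ptp(Q,0).round(3))
E
```

```text
red_bottle 0.97 [342. 199.] n 866 top [ 0.592 -0.031  0.144] med [ 0.587 -0.024  0.11 ] ext [0.068 0.082 0.152]
blue_bottle 0.89 [404. 162.] n 848 top [ 0.675 -0.18   0.124] med [ 0.669 -0.169  0.093] ext [0.079 0.088 0.132]
blue_bottle 0.7 [402. 208.] n 793 top [ 0.565 -0.175  0.124] med [ 0.564 -0.163  0.095] ext [0.064 0.088 0.134]
blue_bottle 0.57 [346. 143.] n 788 top [ 0.708 -0.05   0.124] med [ 0.7   -0.043  0.094] ext [0.081 0.074 0.131]
black_bottle 0.76 [292. 258.] n 644 top [0.457 0.086 0.129] med [0.459 0.085 0.101] ext [0.069 0.059 0.133]
white_bottle 0.17 [226. 266.] n 1310 top [0.437 0.228 0.008] med [0.436 0.228 0.005] ext [0.095 0.093 0.019]
red_saucer 0.74 [398. 265.] n 1446 top [ 0.434 -0.17   0.009] med [ 0.434 -0.171  0.005] ext [0.1   0.099 0.02 ]
blue_saucer 0.7 [227. 204.] n 1170 top [0.577 0.23  0.008] med [0.578 0.23  0.005] ext [0.091 0.093 0.019]
blue_saucer 0.65 [188. 211.] n 126 top [0.56  0.328 0.053] med [0.56  0.325 0.049] ext [0.026 0.034 0.059]
black_saucer 0.78 [229. 265.] n 1235 top [0.436 0.227 0.008] med [0.436 0.228 0.005] ext [0.094 0.092 0.017]
white_saucer 0.79 [346. 257.] n 885 top [ 0.454 -0.049  0.009] med [ 0.454 -0.049  0.005] ext [0.079 0.076 0.018]
blue_vial 0.62 [178. 249.] n 112 top [0.478 0.342 0.052] med [0.479 0.338 0.05 ] ext [0.021 0.022 0.053]
red_vial 0.56 [189. 213.] n 112 top [0.56  0.328 0.053] med [0.56  0.324 0.051] ext [0.023 0.022 0.057]
```

View pics/top.png

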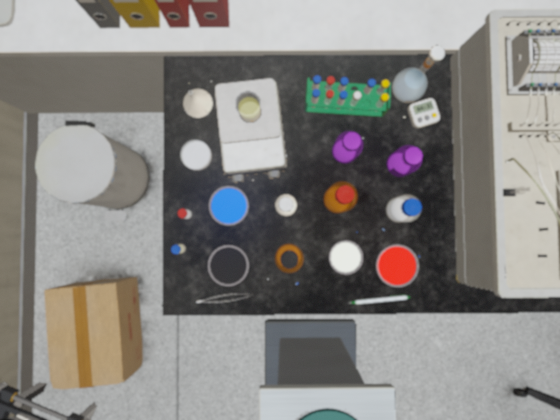

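View pics/scene.png

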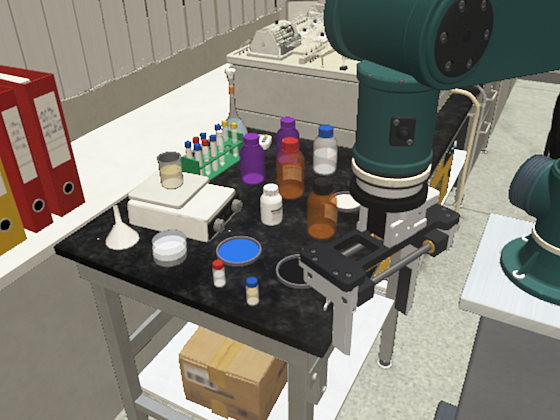

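Candidates: red cap bottle (345,193). Blue-capped white bottle is at (410,207); the purple look-alikes at (349,141) and (411,157) are excluded. Black bottle is at (289,258), white bottle at (286,205), with white dishes/funnel at (196,100) and (195,155) as decoys. The vials are at (183,214) and (179,249), and the saucers at (398,265) red, (229,206) blue, (228,265) black and (346,257) white. Next I'll refine by circle fits and check the choice in a crop.

```bash
python3 - <<'E'
from h import *
z=np.load('top.npz');P=np.load('P.npy');im=z['im'];c=manip.calibration('top')
H=P[...,2]
vv,uu=np.mgrid[:420,:560]
def cap(n,u,v,h):
    m=(abs(H-h)<.005)&(np.hypot(uu-u,vv-v)<16)
    cs,_=cv2.findContours(m.astype(np.uint8),cv2.RETR_EXTERNAL,cv2.CHAIN_APPROX_NONE)
    k=max(cs,key=cv2.contourArea);(a,b),r=cv2.minEnclosingCircle(k)
    M=cv2.moments(m.astype(np.uint8));a2,b2=M['m10']/M['m00'],M['m01']/M['m00']
    Q=P[m]
    print(n,'enc',world('top',a,b,np.median(z['d'][m])).round(4),'cen',Q.mean(0).round(4),'ext',np.ptp(Q,0).round(3),m.sum())
cap('red',345,193,.144);cap('blue',410,207,.123);cap('black',289,258,.128);cap('white',286,205,.087)
cap('rv',183,214,.052);cap('bv',179,249,.052)
for n,u,v in [('red',398,265),('blue',229,206),('black',228,265),('white',346,257)]:
    m=(H>.002)&(H<.016)&(np.hypot(uu-u,vv-v)<30)
    (k)=max(cv2.findContours(m.astype(np.uint8),cv2.RETR_EXTERNAL,cv2.CHAIN_APPROX_NONE)[0],key=cv2.contourArea)
    e=cv2.fitEllipse(k); r=P[m]
    print('S',n,world('top',*e[0],np.median(z['d'][m])).round(4),'med',np.median(r,0).round(4),'axes mm',np.round(np.array(e[1])/442.5*1055))
    
print('table z',np.median(H[285:295,300:330]),'cabinet heights',[(u,P[207,u].round(3).tolist()) for u in (440,450,460,470,480,490)])
s=manip.read_state();print(R.from_rotvec(s['tool_rot']).as_matrix().round(3))
save('crop',im,(165,120,445,300),2.8)
E
```

```text
red enc [ 0.5918 -0.0308  0.1445] cen [ 0.5921 -0.0308  0.1444] ext [0.036 0.036 0.009] 258
blue enc [ 0.566  -0.1756  0.1239] cen [ 0.5657 -0.1755  0.1238] ext [0.038 0.038 0.009] 253
black enc [0.4569 0.0864 0.129 ] cen [0.4573 0.0862 0.1289] ext [0.036 0.036 0.008] 254
white enc [0.5766 0.0923 0.0876] cen [0.5764 0.0922 0.0878] ext [0.031 0.031 0.01 ] 163
rv enc [0.5596 0.3279 0.0524] cen [0.5599 0.3278 0.0521] ext [0.019 0.021 0.008] 72
bv enc [0.4783 0.3418 0.0521] cen [0.4786 0.3422 0.0518] ext [0.02  0.02  0.008] 70
S red [ 0.4341 -0.1714  0.0052] med [ 0.434  -0.1718  0.0048] axes mm [115. 117.]
S blue [0.5793 0.2296 0.0051] med [0.5782 0.2278 0.0047] axes mm [ 95. 104.]
S black [0.4336 0.2293 0.0049] med [0.4361 0.2284 0.0047] axes mm [103. 109.]
S white [ 0.4503 -0.0495  0.0047] med [ 0.4546 -0.0495  0.0044] axes mm [87. 93.]
table z 0.0005834753769442536 cabinet heights [(440, [0.572, -0.277, 0.002]), (450, [0.572, -0.302, -0.001]), (460, [0.569, -0.308, 0.045]), (470, [0.566, -0.307, 0.101]), (480, [0.564, -0.31, 0.145]), (490, [0.561, -0.311, 0.186])]
[[ 0.    -0.925  0.379]
 [ 0.     0.379  0.925]
 [-1.    -0.     0.   ]]
```

View pics/crop.png

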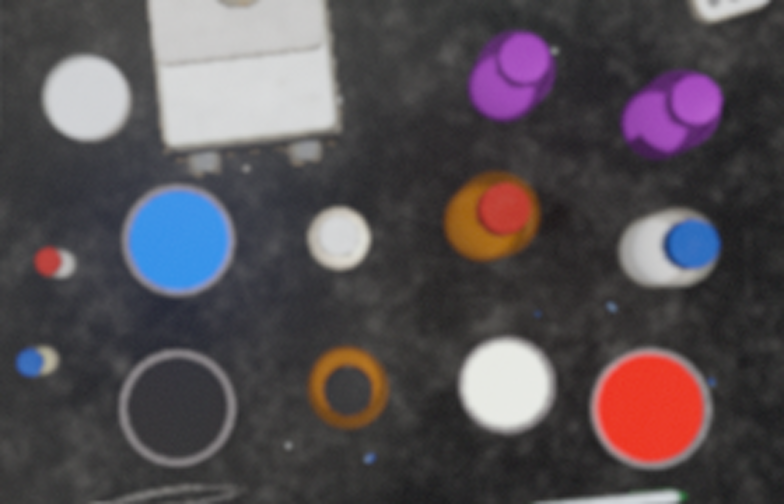

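The crop confirms the choices: red cap on brown, blue cap on white, black cap on brown, and the small white bottle. I'll start with the black bottle.

Emit:
drive_tool(steps=[{"ax":-7.43,"claw":9.4},{"ax":-7.43},{"ax":-7.42},{"dy":-1.8,"dz":-3.0},{"dy":-1.8,"dz":-3.0},{"dy":-1.8,"dz":-3.0},{"dy":-1.8,"dz":-3.0},{"dy":-1.8,"dz":-3.0},{"dy":-1.8,"dz":-3.0},{"dy":-1.8,"dz":-3.0},{"dy":-1.8,"dz":-3.0},{"dy":-1.8,"dz":-3.0},{"dy":-1.8,"dz":-3.0},{"dy":-1.8,"dz":-3.0},{"dy":-1.8,"dz":-3.0},{"dy":-1.8,"dz":-3.0},{"dy":-1.5,"dz":-3.2},{},{}])

```text
validation failed for argument at $.st...
```

Emit:
drive_tool(steps=[{"ax":-7.43,"claw":9.4},{"ax":-7.43},{"ax":-7.42},{"dy":-1.8,"dz":-3.0},{"dy":-1.8,"dz":-3.0},{"dy":-1.8,"dz":-3.0},{"dy":-1.8,"dz":-3.0},{"dy":-1.8,"dz":-3.0},{"dy":-1.8,"dz":-3.0},{"dy":-1.8,"dz":-3.0},{"dy":-1.8,"dz":-3.0},{"dy":-1.8,"dz":-3.0},{"dy":-1.8,"dz":-3.0},{"dy":-1.8,"dz":-3.0},{"dy":-1.8,"dz":-3.0},{"dy":-1.8,"dz":-3.0},{"dy":-1.5,"dz":-3.2},{"dx":0},{"dx":0}])

```text
validation failed for argument at $.st...
```

Emit:
drive_tool(steps=[{"ax":-7.43,"ay":0,"az":0,"dx":0,"dy":0,"dz":0,"claw":9.4}])

```text
clock: 0.7
position: [0.2085, 0.509, 0.2305]
tool_rot: [-1.019, 1.319, 1.019]
wrist_force: [0.3, -0.1, 1.2]
grip_width: 0.094
```

Emit:
drive_tool(steps=[{"ax":-7.43,"claw":9.4},{"ax":-7.42,"claw":9.4}])

```text
validation failed for argument at $.st...
```

All seven fields are needed in every row.

Emit:
drive_tool(steps=[{"ax":-7.43,"ay":0,"az":0,"dx":0,"dy":0,"dz":0,"claw":9.4},{"ax":-7.42,"ay":0,"az":0,"dx":0,"dy":0,"dz":0,"claw":9.4},{"ax":0,"ay":0,"az":0,"dx":0,"dy":-2.5,"dz":-4.2,"claw":9.4},{"ax":0,"ay":0,"az":0,"dx":0,"dy":-2.5,"dz":-4.2,"claw":9.4},{"ax":0,"ay":0,"az":0,"dx":0,"dy":-2.5,"dz":-4.2,"claw":9.4},{"ax":0,"ay":0,"az":0,"dx":0,"dy":-2.5,"dz":-4.2,"claw":9.4},{"ax":0,"ay":0,"az":0,"dx":0,"dy":-2.5,"dz":-4.2,"claw":9.4},{"ax":0,"ay":0,"az":0,"dx":0,"dy":-2.5,"dz":-4.2,"claw":9.4},{"ax":0,"ay":0,"az":0,"dx":0,"dy":-2.5,"dz":-4.2,"claw":9.4},{"ax":0,"ay":0,"az":0,"dx":0,"dy":-2.5,"dz":-4.2,"claw":9.4},{"ax":0,"ay":0,"az":0,"dx":0,"dy":-2.5,"dz":-4.2,"claw":9.4},{"ax":0,"ay":0,"az":0,"dx":0,"dy":-2.4,"dz":-4.2,"claw":9.4},{"ax":0,"ay":0,"az":0,"dx":0,"dy":0,"dz":0,"claw":9.4},{"ax":0,"ay":0,"az":0,"dx":0,"dy":0,"dz":0,"claw":9.4},{"ax":0,"ay":0,"az":0,"dx":0,"dy":0,"dz":0,"claw":9.4}])

```text
clock: 2.2
position: [0.4571, 0.0899, 0.2306]
tool_rot: [-1.209, 1.208, 1.21]
wrist_force: [-0.9, 0.4, -0.3]
grip_width: 0.094
```

Emit:
drive_tool(steps=[{"ax":0,"ay":0,"az":0,"dx":3,"dy":0,"dz":-0.35,"claw":9.4},{"ax":0,"ay":0,"az":0,"dx":3,"dy":0,"dz":0,"claw":9.4},{"ax":0,"ay":0,"az":0,"dx":3,"dy":0,"dz":0,"claw":9.4},{"ax":0,"ay":0,"az":0,"dx":3,"dy":0,"dz":0,"claw":9.4},{"ax":0,"ay":0,"az":0,"dx":2,"dy":0,"dz":0,"claw":9.4},{"ax":0,"ay":0,"az":0,"dx":1.2,"dy":0,"dz":0,"claw":9.4},{"ax":0,"ay":0,"az":0,"dx":0,"dy":0,"dz":0,"claw":9.4},{"ax":0,"ay":0,"az":0,"dx":0,"dy":0,"dz":0,"claw":9.4},{"ax":0,"ay":0,"az":0,"dx":0,"dy":0,"dz":0,"claw":5},{"ax":0,"ay":0,"az":0,"dx":0,"dy":0,"dz":0,"claw":5},{"ax":0,"ay":0,"az":0,"dx":0,"dy":0,"dz":0,"claw":5},{"ax":0,"ay":0,"az":0,"dx":0,"dy":0,"dz":0,"claw":5},{"ax":0,"ay":0,"az":0,"dx":0,"dy":0,"dz":0,"claw":5},{"ax":0,"ay":0,"az":0,"dx":0,"dy":0,"dz":0,"claw":5},{"ax":0,"ay":0,"az":0,"dx":0,"dy":0,"dz":0,"claw":5},{"ax":0,"ay":0,"az":0,"dx":0,"dy":0,"dz":0,"claw":5}])

```text
clock: 3.8
position: [0.4581, 0.0865, 0.0793]
tool_rot: [-1.208, 1.206, 1.209]
wrist_force: [0.1, 5.0, 4.8]
grip_width: 0.064
```

Emit:
drive_tool(steps=[{"ax":0,"ay":0,"az":0,"dx":-1,"dy":0,"dz":0,"claw":5},{"ax":0,"ay":0,"az":0,"dx":-1.5,"dy":0,"dz":0,"claw":5},{"ax":0,"ay":0,"az":0,"dx":-1.5,"dy":0,"dz":0,"claw":5},{"ax":0,"ay":0,"az":0,"dx":0,"dy":0.3,"dz":2.0,"claw":5},{"ax":0,"ay":0,"az":0,"dx":0,"dy":0.4,"dz":2.5,"claw":5},{"ax":0,"ay":0,"az":0,"dx":0,"dy":0.4,"dz":2.5,"claw":5},{"ax":0,"ay":0,"az":0,"dx":0,"dy":0.4,"dz":2.5,"claw":5},{"ax":0,"ay":0,"az":0,"dx":0,"dy":0.4,"dz":2.5,"claw":5},{"ax":0,"ay":0,"az":0,"dx":0,"dy":0.3,"dz":2.15,"claw":5},{"ax":0,"ay":0,"az":0,"dx":0,"dy":0,"dz":0,"claw":5},{"ax":0,"ay":0,"az":0,"dx":0,"dy":0,"dz":0,"claw":5},{"ax":0,"ay":0,"az":0,"dx":0,"dy":0,"dz":0,"claw":5}])

```text
clock: 5.0
position: [0.4354, 0.2256, 0.1179]
tool_rot: [-1.209, 1.212, 1.208]
wrist_force: [0.6, -0.8, -4.3]
grip_width: 0.0635
```

```bash
python3 - <<'E'
from h import *
im,d=manip.get_image('wrist');save('w1',im)
im2,_=manip.get_image('scene');save('s1',im2)
print(manip.read_state()['position'],manip.read_state()['wrist_force'])
E
```

```text
[0.43561681 0.22583039 0.1182193 ] [-0.08755519  0.12030421 -3.122269  ]
```

View pics/w1.png

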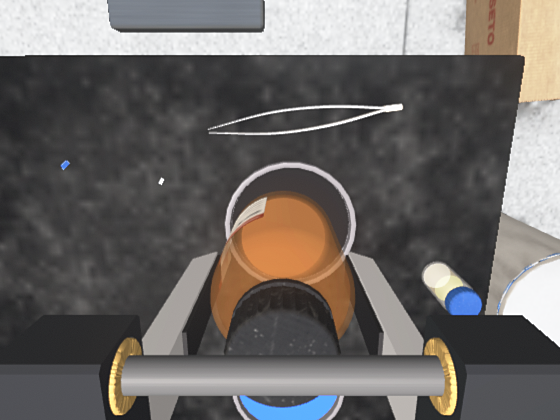

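View pics/s1.png

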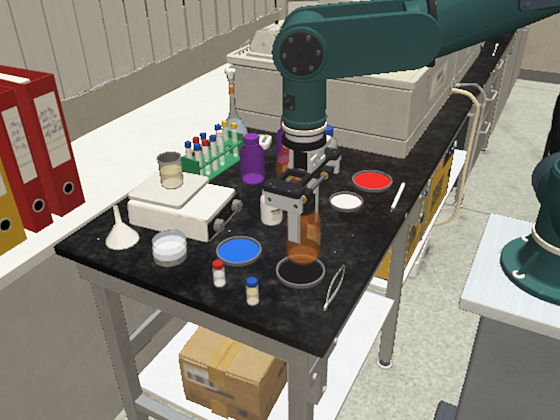

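The wrist view shows the bottle in the jaws over the dark saucer, rim around (290,225). The scene view shows it upright. I'll lower it.

Emit:
drive_tool(steps=[{"ax":0,"ay":0,"az":0,"dx":1.5,"dy":0,"dz":0.2,"claw":5},{"ax":0,"ay":0,"az":0,"dx":1.0,"dy":0,"dz":0,"claw":5},{"ax":0,"ay":0,"az":0,"dx":0.5,"dy":0,"dz":0,"claw":5},{"ax":0,"ay":0,"az":0,"dx":0.3,"dy":0,"dz":0,"claw":5},{"ax":0,"ay":0,"az":0,"dx":0.1,"dy":0,"dz":0,"claw":5},{"ax":0,"ay":0,"az":0,"dx":0,"dy":0,"dz":0,"claw":5},{"ax":0,"ay":0,"az":0,"dx":0,"dy":0,"dz":0,"claw":5},{"ax":0,"ay":0,"az":0,"dx":0,"dy":0,"dz":0,"claw":5}])

```text
clock: 5.9
position: [0.4358, 0.2291, 0.085]
tool_rot: [-1.209, 1.208, 1.209]
wrist_force: [-0.8, 0.1, -3.4]
grip_width: 0.0633
```

Emit:
drive_tool(steps=[{"ax":0,"ay":0,"az":0,"dx":0.1,"dy":0,"dz":0,"claw":5},{"ax":0,"ay":0,"az":0,"dx":0.1,"dy":0,"dz":0,"claw":5},{"ax":0,"ay":0,"az":0,"dx":0,"dy":0,"dz":0,"claw":5},{"ax":0,"ay":0,"az":0,"dx":0,"dy":0,"dz":0,"claw":5}])

```text
clock: 6.3
position: [0.4358, 0.2291, 0.0832]
tool_rot: [-1.209, 1.208, 1.209]
wrist_force: [-1.1, 0.2, 2.6]
grip_width: 0.0636
```

Emit:
drive_tool(steps=[{"ax":0,"ay":0,"az":0,"dx":0,"dy":0,"dz":0,"claw":9.0},{"ax":0,"ay":0,"az":0,"dx":0,"dy":0,"dz":0,"claw":9.0},{"ax":0,"ay":0,"az":0,"dx":0,"dy":0,"dz":0,"claw":9.0},{"ax":0,"ay":0,"az":0,"dx":0,"dy":0,"dz":0,"claw":9.0},{"ax":0,"ay":0,"az":0,"dx":-1,"dy":0,"dz":0,"claw":9.0},{"ax":0,"ay":0,"az":0,"dx":-2.5,"dy":0,"dz":0,"claw":9.0},{"ax":0,"ay":0,"az":0,"dx":-3.5,"dy":0,"dz":0,"claw":9.0},{"ax":0,"ay":0,"az":0,"dx":-3.5,"dy":0,"dz":0,"claw":9.0},{"ax":0,"ay":0,"az":0,"dx":0,"dy":-2.8,"dz":-2.7,"claw":9.0},{"ax":0,"ay":0,"az":0,"dx":0,"dy":-2.8,"dz":-2.7,"claw":9.0},{"ax":0,"ay":0,"az":0,"dx":0,"dy":-2.8,"dz":-2.7,"claw":9.0},{"ax":0,"ay":0,"az":0,"dx":0,"dy":-2.8,"dz":-2.8,"claw":9.0},{"ax":0,"ay":0,"az":0,"dx":0,"dy":-2.9,"dz":-2.8,"claw":9.0},{"ax":0,"ay":0,"az":0,"dx":0,"dy":0,"dz":0,"claw":9.0},{"ax":0,"ay":0,"az":0,"dx":0,"dy":0,"dz":0,"claw":9.0},{"ax":0,"ay":0,"az":0,"dx":0,"dy":0,"dz":0,"claw":9.0}])

```text
clock: 7.9
position: [0.576, 0.0927, 0.1879]
tool_rot: [-1.209, 1.208, 1.21]
wrist_force: [-0.7, -0.4, 0.2]
grip_width: 0.0898
```

```bash
cat >> h.py <<'E'
def capfit(xy,h,cam='top'):
    im,d=manip.get_image(cam);vv,uu=np.mgrid[:420,:560];P=world(cam,uu,vv,d)
    Q=P[(abs(P[...,2]-h)<.005)&(np.hypot(P[...,0]-xy[0],P[...,1]-xy[1])<.035)&(d>0)]
    return (Q.mean(0).round(4),np.ptp(Q,0).round(3),len(Q)) if len(Q) else None
E
python3 - <<'E'
from h import *
im,d=manip.get_image('top');save('t2',im)
print(manip.read_state()['position'])
print('black',capfit((.436,.228),.132),'red',capfit((.592,-.031),.144),'blue',capfit((.566,-.1755),.124))
E
```

```text
[0.57590149 0.09295533 0.18796244]
black (array([0.4351, 0.2276, 0.1327]), array([0.037, 0.038, 0.008]), 262) red (array([ 0.5918, -0.0335,  0.1443]), array([0.036, 0.03 , 0.007]), 220) blue (array([ 0.5657, -0.1755,  0.1238]), array([0.036, 0.037, 0.009]), 255)
```

View pics/t2.png

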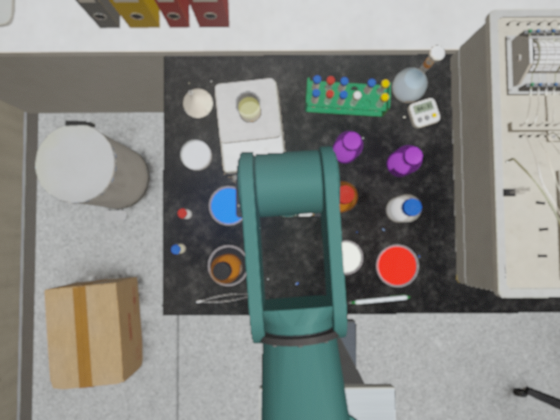

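Black stands within 1 mm and 4 mm up, as it should. For white I'll turn the jaws a quarter (jaw along world x), so the gripper's body clears the red cap.

Emit:
drive_tool(steps=[{"ax":8.2,"ay":0,"az":0,"dx":0,"dy":0,"dz":0,"claw":9.0},{"ax":8.2,"ay":0,"az":0,"dx":0,"dy":0,"dz":0,"claw":9.0},{"ax":8.2,"ay":0,"az":0,"dx":0,"dy":0,"dz":0,"claw":9.0},{"ax":8.2,"ay":0,"az":0,"dx":0,"dy":0,"dz":0,"claw":9.0},{"ax":8.2,"ay":0,"az":0,"dx":0,"dy":0,"dz":0,"claw":9.0},{"ax":8.2,"ay":0,"az":0,"dx":0,"dy":0,"dz":0,"claw":9.0},{"ax":8.2,"ay":0,"az":0,"dx":0,"dy":0,"dz":0,"claw":9.0},{"ax":8.2,"ay":0,"az":0,"dx":0,"dy":0,"dz":0,"claw":9.0},{"ax":8.2,"ay":0,"az":0,"dx":0,"dy":0,"dz":0,"claw":9.0},{"ax":8.2,"ay":0,"az":0,"dx":0,"dy":0,"dz":0,"claw":9.0},{"ax":8.0,"ay":0,"az":0,"dx":0,"dy":0,"dz":0,"claw":9.0},{"ax":0,"ay":0,"az":0,"dx":0,"dy":0,"dz":0,"claw":9.0},{"ax":0,"ay":0,"az":0,"dx":0,"dy":0,"dz":0,"claw":9.0}])

```text
clock: 9.4
position: [0.5762, 0.0925, 0.1877]
tool_rot: [-0.003, 1.571, 0.003]
wrist_force: [-0.7, 0.3, 0.3]
grip_width: 0.0898
```

```bash
python3 - <<'E'
from h import *
s=manip.read_state();print(s['position'],R.from_rotvec(s['tool_rot']).as_matrix().round(3),s['q'].round(2))
P=np.load('P.npy');Q=P.reshape(-1,3);Q=Q[(abs(Q[:,0]-.65)<.06)&(abs(Q[:,1]-.18)<.06)&(Q[:,2]>.015)]
print('balance front x',np.percentile(Q[:,0],[0,1,5]),'h',np.percentile(Q[:,2],[50,95,100]));K=Q[abs(Q[:,1]-.23)<.03];print('near y .23',K.min(0) if len(K) else None,K.max(0) if len(K) else None)
E
```

```text
[0.57624883 0.09245001 0.18768136] [[ 0.    -0.004  1.   ]
 [ 0.     1.     0.004]
 [-1.     0.     0.   ]] [0.06 0.17 1.36 0.   1.61 0.06]
balance front x [0.62015419 0.63544433 0.64463582] h [0.06051722 0.06415045 0.06824102]
near y .23 [0.62015419 0.20009945 0.01561318] [0.70950153 0.23738201 0.06684124]
```

Emit:
drive_tool(steps=[{"ax":0,"ay":0,"az":0,"dx":3,"dy":0,"dz":0,"claw":7.2},{"ax":0,"ay":0,"az":0,"dx":3,"dy":0,"dz":0,"claw":7.2},{"ax":0,"ay":0,"az":0,"dx":3,"dy":0,"dz":0,"claw":7.2},{"ax":0,"ay":0,"az":0,"dx":2.5,"dy":0,"dz":0,"claw":7.2},{"ax":0,"ay":0,"az":0,"dx":1.5,"dy":0,"dz":0,"claw":7.2},{"ax":0,"ay":0,"az":0,"dx":0.9,"dy":0,"dz":0,"claw":7.2},{"ax":0,"ay":0,"az":0,"dx":0,"dy":0,"dz":0,"claw":7.2},{"ax":0,"ay":0,"az":0,"dx":0,"dy":0,"dz":0,"claw":3.5},{"ax":0,"ay":0,"az":0,"dx":0,"dy":0,"dz":0,"claw":3.5},{"ax":0,"ay":0,"az":0,"dx":0,"dy":0,"dz":0,"claw":3.5},{"ax":0,"ay":0,"az":0,"dx":0,"dy":0,"dz":0,"claw":3.5},{"ax":0,"ay":0,"az":0,"dx":0,"dy":0,"dz":0,"claw":3.5},{"ax":0,"ay":0,"az":0,"dx":0,"dy":0,"dz":0,"claw":3.5},{"ax":0,"ay":0,"az":0,"dx":0,"dy":0,"dz":0,"claw":3.5}])

```text
clock: 10.8
position: [0.5776, 0.092, 0.0498]
tool_rot: [0.0, 1.568, 0.0]
wrist_force: [0.6, 0.7, 6.1]
grip_width: 0.0474
```

Emit:
drive_tool(steps=[{"ax":0,"ay":0,"az":0,"dx":-1.5,"dy":0,"dz":0,"claw":3.5},{"ax":0,"ay":0,"az":0,"dx":-2.5,"dy":0,"dz":0,"claw":3.5},{"ax":0,"ay":0,"az":0,"dx":0,"dy":0,"dz":-2.5,"claw":3.5},{"ax":0,"ay":0,"az":0,"dx":0,"dy":0,"dz":-2.5,"claw":3.5},{"ax":0,"ay":0,"az":0,"dx":0,"dy":0,"dz":-2.5,"claw":3.5},{"ax":0,"ay":0,"az":0,"dx":0,"dy":0,"dz":-2.5,"claw":3.5},{"ax":0,"ay":0,"az":0,"dx":0,"dy":-1.5,"dz":-1.8,"claw":3.5},{"ax":0,"ay":0,"az":0,"dx":0,"dy":-2.5,"dz":-0.5,"claw":3.5},{"ax":0,"ay":0,"az":0,"dx":0,"dy":-2.5,"dz":0,"claw":3.5},{"ax":0,"ay":0,"az":0,"dx":0,"dy":-2.5,"dz":0,"claw":3.5},{"ax":0,"ay":0,"az":0,"dx":0,"dy":-2.5,"dz":0,"claw":3.5},{"ax":0,"ay":0,"az":0,"dx":0,"dy":-2.5,"dz":0,"claw":3.5},{"ax":0,"ay":0,"az":0,"dx":0,"dy":0,"dz":0,"claw":3.5},{"ax":0,"ay":0,"az":0,"dx":0,"dy":0,"dz":0,"claw":3.5},{"ax":0,"ay":0,"az":0,"dx":0,"dy":0,"dz":0,"claw":3.5}])

```text
clock: 12.3
position: [0.4531, -0.0471, 0.0882]
tool_rot: [0.0, 1.572, 0.001]
wrist_force: [0.3, 0.3, -1.2]
grip_width: 0.0478
```

Emit:
drive_tool(steps=[{"ax":0,"ay":0,"az":0,"dx":1.5,"dy":-0.2,"dz":0,"claw":3.5},{"ax":0,"ay":0,"az":0,"dx":1.0,"dy":0,"dz":0,"claw":3.5},{"ax":0,"ay":0,"az":0,"dx":0.5,"dy":0,"dz":0,"claw":3.5},{"ax":0,"ay":0,"az":0,"dx":0.3,"dy":0,"dz":0,"claw":3.5},{"ax":0,"ay":0,"az":0,"dx":0.1,"dy":0,"dz":0,"claw":3.5},{"ax":0,"ay":0,"az":0,"dx":0.1,"dy":0,"dz":0,"claw":3.5},{"ax":0,"ay":0,"az":0,"dx":0,"dy":0,"dz":0,"claw":3.5},{"ax":0,"ay":0,"az":0,"dx":0,"dy":0,"dz":0,"claw":3.5}])

```text
clock: 13.1
position: [0.4538, -0.0501, 0.0538]
tool_rot: [-0.0, 1.57, -0.0]
wrist_force: [-0.4, -0.6, -1.3]
grip_width: 0.0476
```

Emit:
drive_tool(steps=[{"ax":0,"ay":0,"az":0,"dx":0.1,"dy":0,"dz":0,"claw":3.5},{"ax":0,"ay":0,"az":0,"dx":0,"dy":0,"dz":0,"claw":3.5},{"ax":0,"ay":0,"az":0,"dx":0,"dy":0,"dz":0,"claw":3.5}])

```text
clock: 13.4
position: [0.4539, -0.0501, 0.0538]
tool_rot: [-0.0, 1.57, -0.0]
wrist_force: [-2.3, 0.6, 5.3]
grip_width: 0.0473
```

Emit:
drive_tool(steps=[{"ax":0,"ay":0,"az":0,"dx":0,"dy":0,"dz":0,"claw":7.2},{"ax":0,"ay":0,"az":0,"dx":0,"dy":0,"dz":0,"claw":7.2},{"ax":0,"ay":0,"az":0,"dx":0,"dy":0,"dz":0,"claw":7.2},{"ax":0,"ay":0,"az":0,"dx":-1,"dy":0,"dz":0,"claw":7.2},{"ax":0,"ay":0,"az":0,"dx":-3,"dy":0,"dz":0,"claw":7.2},{"ax":0,"ay":0,"az":0,"dx":-3.5,"dy":0,"dz":0,"claw":7.2},{"ax":0,"ay":0,"az":0,"dx":-3.5,"dy":0,"dz":0,"claw":9.4},{"ax":0,"ay":0,"az":0,"dx":-3.5,"dy":0,"dz":0,"claw":9.4},{"ax":0,"ay":0,"az":0,"dx":0,"dy":0.3,"dz":2.7,"claw":9.4},{"ax":0,"ay":0,"az":0,"dx":0,"dy":0.4,"dz":2.7,"claw":9.4},{"ax":0,"ay":0,"az":0,"dx":0,"dy":0.4,"dz":2.8,"claw":9.4},{"ax":0,"ay":0,"az":0,"dx":0,"dy":0.4,"dz":2.8,"claw":9.4},{"ax":0,"ay":0,"az":0,"dx":0,"dy":0.4,"dz":2.8,"claw":9.4},{"ax":0,"ay":0,"az":0,"dx":0,"dy":0,"dz":0,"claw":9.4},{"ax":0,"ay":0,"az":0,"dx":0,"dy":0,"dz":0,"claw":9.4},{"ax":0,"ay":0,"az":0,"dx":0,"dy":0,"dz":0,"claw":9.4}])

```text
clock: 15.0
position: [0.5909, -0.0311, 0.1979]
tool_rot: [-0.0, 1.571, -0.0]
wrist_force: [-0.3, 0.1, 0.2]
grip_width: 0.0938
```

```bash
python3 - <<'E'
from h import *
print(manip.read_state()['position'])
im,d=manip.get_image('wrist');save('w3',im)
print('white',capfit((.454,-.049),.091),'white(scene)',capfit((.454,-.049),.091,'scene'))
E
```

```text
[ 0.59086728 -0.03109669  0.19787765]
white (array([ 0.4519, -0.0524,  0.0919]), array([0.03 , 0.023, 0.008]), 130) white(scene) (array([ 0.4538, -0.0435,  0.091 ]), array([0.031, 0.032, 0.008]), 103)
```

View pics/w3.png

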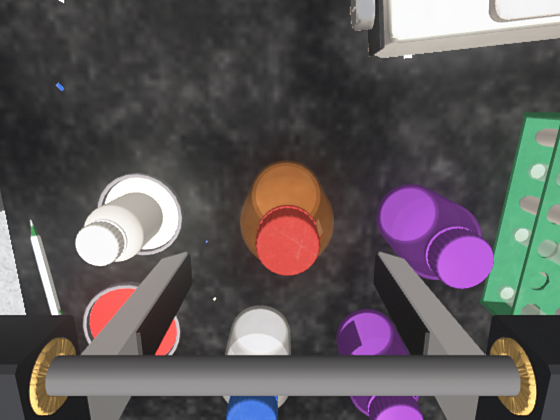

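White stands in its saucer (wrist view, about (140,215)). The red cap at (288,240) lies midway between the fingers and the purple bottle is clear to the right. I'll descend on red.

Emit:
drive_tool(steps=[{"ax":0,"ay":0,"az":0,"dx":3,"dy":0,"dz":0.1,"claw":9.4},{"ax":0,"ay":0,"az":0,"dx":3,"dy":0,"dz":0,"claw":9.4},{"ax":0,"ay":0,"az":0,"dx":2.5,"dy":0,"dz":0,"claw":9.4},{"ax":0,"ay":0,"az":0,"dx":1.5,"dy":0,"dz":0,"claw":9.4},{"ax":0,"ay":0,"az":0,"dx":0.9,"dy":0,"dz":0,"claw":9.4},{"ax":0,"ay":0,"az":0,"dx":0,"dy":0,"dz":0,"claw":9.4},{"ax":0,"ay":0,"az":0,"dx":0,"dy":0,"dz":0,"claw":5},{"ax":0,"ay":0,"az":0,"dx":0,"dy":0,"dz":0,"claw":5},{"ax":0,"ay":0,"az":0,"dx":0,"dy":0,"dz":0,"claw":5},{"ax":0,"ay":0,"az":0,"dx":0,"dy":0,"dz":0,"claw":5},{"ax":0,"ay":0,"az":0,"dx":0,"dy":0,"dz":0,"claw":5},{"ax":0,"ay":0,"az":0,"dx":0,"dy":0,"dz":0,"claw":5},{"ax":0,"ay":0,"az":0,"dx":0,"dy":0,"dz":0,"claw":5}])

```text
clock: 16.45
position: [0.5935, -0.0311, 0.0896]
tool_rot: [-0.0, 1.568, -0.0]
wrist_force: [2.5, 0.1, 4.3]
grip_width: 0.0676
```

Emit:
drive_tool(steps=[{"ax":0,"ay":0,"az":0,"dx":-1.5,"dy":0,"dz":0,"claw":5},{"ax":0,"ay":0,"az":0,"dx":-2.5,"dy":0,"dz":0,"claw":5},{"ax":0,"ay":0,"az":0,"dx":-3.5,"dy":0,"dz":0,"claw":5},{"ax":0,"ay":0,"az":0,"dx":-3.5,"dy":0,"dz":0,"claw":5},{"ax":0,"ay":0,"az":0,"dx":-2.5,"dy":0,"dz":0,"claw":5},{"ax":0,"ay":0,"az":0,"dx":0,"dy":-1,"dz":-1.1,"claw":5},{"ax":0,"ay":0,"az":0,"dx":0,"dy":-2,"dz":-2.3,"claw":5},{"ax":0,"ay":0,"az":0,"dx":0,"dy":-2,"dz":-2.3,"claw":5},{"ax":0,"ay":0,"az":0,"dx":0,"dy":-2,"dz":-2.3,"claw":5},{"ax":0,"ay":0,"az":0,"dx":0,"dy":-2,"dz":-2.3,"claw":5},{"ax":0,"ay":0,"az":0,"dx":0,"dy":-2,"dz":-2.3,"claw":5},{"ax":0,"ay":0,"az":0,"dx":0,"dy":-2,"dz":-2.3,"claw":5},{"ax":0,"ay":0,"az":0,"dx":0,"dy":-0.9,"dz":-1.1,"claw":5},{"ax":0,"ay":0,"az":0,"dx":0,"dy":0,"dz":0,"claw":5},{"ax":0,"ay":0,"az":0,"dx":0,"dy":0,"dz":0,"claw":5},{"ax":0,"ay":0,"az":0,"dx":0,"dy":0,"dz":0,"claw":5}])

```text
clock: 18.05
position: [0.4327, -0.1693, 0.2227]
tool_rot: [0.0, 1.572, 0.002]
wrist_force: [0.0, 0.8, -5.1]
grip_width: 0.0676
```

Emit:
drive_tool(steps=[{"ax":0,"ay":0,"az":0,"dx":2.5,"dy":-0.1,"dz":0.1,"claw":5},{"ax":0,"ay":0,"az":0,"dx":3,"dy":0,"dz":0,"claw":5},{"ax":0,"ay":0,"az":0,"dx":3,"dy":0,"dz":0,"claw":5},{"ax":0,"ay":0,"az":0,"dx":2,"dy":0,"dz":0,"claw":5},{"ax":0,"ay":0,"az":0,"dx":1,"dy":0,"dz":0,"claw":5},{"ax":0,"ay":0,"az":0,"dx":0.6,"dy":0,"dz":0,"claw":5},{"ax":0,"ay":0,"az":0,"dx":0.3,"dy":0,"dz":0,"claw":5},{"ax":0,"ay":0,"az":0,"dx":0.1,"dy":0,"dz":0,"claw":5},{"ax":0,"ay":0,"az":0,"dx":0,"dy":0,"dz":0,"claw":5},{"ax":0,"ay":0,"az":0,"dx":0,"dy":0,"dz":0,"claw":5},{"ax":0,"ay":0,"az":0,"dx":0,"dy":0,"dz":0,"claw":5}])

```text
clock: 19.15
position: [0.4339, -0.1713, 0.0992]
tool_rot: [-0.0, 1.57, -0.0]
wrist_force: [-0.1, 0.6, -5.1]
grip_width: 0.0674
```

Emit:
drive_tool(steps=[{"ax":0,"ay":0,"az":0,"dx":0.3,"dy":0,"dz":0,"claw":5},{"ax":0,"ay":0,"az":0,"dx":0.1,"dy":0,"dz":0,"claw":5},{"ax":0,"ay":0,"az":0,"dx":0.1,"dy":0,"dz":0,"claw":5},{"ax":0,"ay":0,"az":0,"dx":0,"dy":0,"dz":0,"claw":5},{"ax":0,"ay":0,"az":0,"dx":0,"dy":0,"dz":0,"claw":5}])

```text
clock: 19.65
position: [0.4334, -0.1709, 0.0936]
tool_rot: [0.0, 1.571, 0.0]
wrist_force: [-1.8, 1.4, -3.0]
grip_width: 0.0677
```

Emit:
drive_tool(steps=[{"ax":0,"ay":0,"az":0,"dx":0.1,"dy":0,"dz":0,"claw":5},{"ax":0,"ay":0,"az":0,"dx":0,"dy":0,"dz":0,"claw":5},{"ax":0,"ay":0,"az":0,"dx":0,"dy":0,"dz":0,"claw":5}])

```text
clock: 19.95
position: [0.4335, -0.171, 0.0935]
tool_rot: [-0.0, 1.571, 0.0]
wrist_force: [-4.8, 2.3, 5.2]
grip_width: 0.0679
```

Emit:
drive_tool(steps=[{"ax":0,"ay":0,"az":0,"dx":0,"dy":0,"dz":0,"claw":9.0},{"ax":0,"ay":0,"az":0,"dx":0,"dy":0,"dz":0,"claw":9.0},{"ax":0,"ay":0,"az":0,"dx":0,"dy":0,"dz":0,"claw":9.0},{"ax":0,"ay":0,"az":0,"dx":-1,"dy":0,"dz":0,"claw":9.0},{"ax":0,"ay":0,"az":0,"dx":-2.5,"dy":0,"dz":0,"claw":9.0},{"ax":0,"ay":0,"az":0,"dx":-3.5,"dy":0,"dz":0,"claw":9.0},{"ax":0,"ay":0,"az":0,"dx":-3.5,"dy":0,"dz":0,"claw":9.0},{"ax":0,"ay":0,"az":0,"dx":0,"dy":0,"dz":2.2,"claw":9.0},{"ax":0,"ay":0,"az":0,"dx":0,"dy":0,"dz":2.8,"claw":9.0},{"ax":0,"ay":0,"az":0,"dx":0,"dy":-0.2,"dz":2.8,"claw":9.0},{"ax":0,"ay":0,"az":0,"dx":0,"dy":-0.2,"dz":2.8,"claw":9.0},{"ax":0,"ay":0,"az":0,"dx":0,"dy":0,"dz":2.6,"claw":9.0},{"ax":0,"ay":0,"az":0,"dx":0,"dy":0,"dz":0,"claw":9.0},{"ax":0,"ay":0,"az":0,"dx":0,"dy":0,"dz":0,"claw":9.0},{"ax":0,"ay":0,"az":0,"dx":0,"dy":0,"dz":0,"claw":9.0}])

```text
clock: 21.45
position: [0.5648, -0.1751, 0.1979]
tool_rot: [0.0, 1.571, -0.0]
wrist_force: [-0.3, 0.7, 0.3]
grip_width: 0.0901
```

```bash
python3 - <<'E'
from h import *
print(manip.read_state()['position'])
im,d=manip.get_image('wrist');save('w4',im)
print('red',capfit((.434,-.171),.148),'white',capfit((.454,-.049),.091))
E
```

```text
[ 0.56481211 -0.17505319  0.19788558]
red (array([ 0.4353, -0.1623,  0.1482]), array([0.033, 0.024, 0.009]), 131) white (array([ 0.4525, -0.0494,  0.0919]), array([0.03 , 0.029, 0.009]), 167)
```

View pics/w4.png

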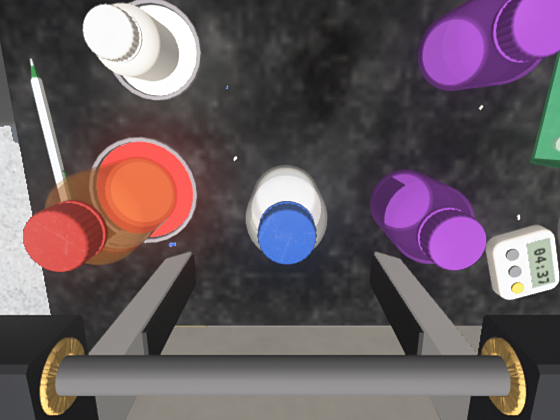

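White and red stand in their saucers (wrist view (155,45) and (135,195)), and the blue cap at (287,233) is centred between the fingers. I'll descend.

Emit:
drive_tool(steps=[{"ax":0,"ay":0,"az":0,"dx":3,"dy":0,"dz":0.1,"claw":9.0},{"ax":0,"ay":0,"az":0,"dx":3,"dy":0,"dz":0,"claw":9.0},{"ax":0,"ay":0,"az":0,"dx":3,"dy":0,"dz":0,"claw":9.0},{"ax":0,"ay":0,"az":0,"dx":2.4,"dy":0,"dz":0,"claw":9.0},{"ax":0,"ay":0,"az":0,"dx":1.2,"dy":0,"dz":0,"claw":9.0},{"ax":0,"ay":0,"az":0,"dx":0,"dy":0,"dz":0,"claw":9.0},{"ax":0,"ay":0,"az":0,"dx":0,"dy":0,"dz":0,"claw":5},{"ax":0,"ay":0,"az":0,"dx":0,"dy":0,"dz":0,"claw":5},{"ax":0,"ay":0,"az":0,"dx":0,"dy":0,"dz":0,"claw":5},{"ax":0,"ay":0,"az":0,"dx":0,"dy":0,"dz":0,"claw":5},{"ax":0,"ay":0,"az":0,"dx":0,"dy":0,"dz":0,"claw":5},{"ax":0,"ay":0,"az":0,"dx":0,"dy":0,"dz":0,"claw":5},{"ax":0,"ay":0,"az":0,"dx":0,"dy":0,"dz":0,"claw":5}])

```text
clock: 22.9
position: [0.5674, -0.1752, 0.0727]
tool_rot: [-0.001, 1.568, -0.0]
wrist_force: [1.5, 0.6, 5.2]
grip_width: 0.0617
```

Emit:
drive_tool(steps=[{"ax":0,"ay":0,"az":0,"dx":-1.5,"dy":0,"dz":0,"claw":5},{"ax":0,"ay":0,"az":0,"dx":-2.5,"dy":0,"dz":0,"claw":5},{"ax":0,"ay":0,"az":0,"dx":-3.5,"dy":0,"dz":0,"claw":5},{"ax":0,"ay":0,"az":0,"dx":-3.5,"dy":0,"dz":0,"claw":5},{"ax":0,"ay":0,"az":0,"dx":-2.0,"dy":0,"dz":0,"claw":5},{"ax":0,"ay":0,"az":0,"dx":0,"dy":1.5,"dz":0,"claw":5},{"ax":0,"ay":0,"az":0,"dx":0,"dy":3,"dz":0,"claw":5},{"ax":0,"ay":0,"az":0,"dx":0,"dy":3.5,"dz":0.2,"claw":5},{"ax":0,"ay":0,"az":0,"dx":0,"dy":3.5,"dz":0.2,"claw":5},{"ax":0,"ay":0,"az":0,"dx":0,"dy":3.5,"dz":0.2,"claw":5},{"ax":0,"ay":0,"az":0,"dx":0,"dy":3.5,"dz":0.2,"claw":5},{"ax":0,"ay":0,"az":0,"dx":0,"dy":3.5,"dz":0.2,"claw":5},{"ax":0,"ay":0,"az":0,"dx":0,"dy":3.5,"dz":0.1,"claw":5},{"ax":0,"ay":0,"az":0,"dx":0,"dy":3.5,"dz":0,"claw":5},{"ax":0,"ay":0,"az":0,"dx":0,"dy":3.5,"dz":0,"claw":5},{"ax":0,"ay":0,"az":0,"dx":0,"dy":3.5,"dz":0,"claw":5},{"ax":0,"ay":0,"az":0,"dx":0,"dy":3,"dz":0,"claw":5},{"ax":0,"ay":0,"az":0,"dx":0,"dy":1.5,"dz":0,"claw":5}])

```text
clock: 24.7
position: [0.575, 0.2331, 0.1981]
tool_rot: [-0.003, 1.577, 0.002]
wrist_force: [0.6, 0.4, -4.2]
grip_width: 0.062
```

Emit:
drive_tool(steps=[{"ax":-8.2,"ay":0,"az":0,"dx":0,"dy":0,"dz":0,"claw":5},{"ax":-8.2,"ay":0,"az":0,"dx":0,"dy":0,"dz":0,"claw":5},{"ax":-8.2,"ay":0,"az":0,"dx":0,"dy":0,"dz":0,"claw":5},{"ax":-8.2,"ay":0,"az":0,"dx":0,"dy":0,"dz":0,"claw":5},{"ax":-8.2,"ay":0,"az":0,"dx":0,"dy":0,"dz":0,"claw":5},{"ax":-8.2,"ay":0,"az":0,"dx":0,"dy":0,"dz":0,"claw":5},{"ax":-8.2,"ay":0,"az":0,"dx":0,"dy":0,"dz":0,"claw":5},{"ax":-8.2,"ay":0,"az":0,"dx":0,"dy":0,"dz":0,"claw":5},{"ax":-8.2,"ay":0,"az":0,"dx":0,"dy":0,"dz":0,"claw":5},{"ax":-8.2,"ay":0,"az":0,"dx":0,"dy":0,"dz":0,"claw":5},{"ax":-8.0,"ay":0,"az":0,"dx":0,"dy":0,"dz":0,"claw":5},{"ax":0,"ay":0,"az":0,"dx":0,"dy":0,"dz":0,"claw":5},{"ax":0,"ay":0,"az":0,"dx":0,"dy":0,"dz":0,"claw":5},{"ax":0,"ay":0,"az":0,"dx":0,"dy":0,"dz":0,"claw":5}])

```text
clock: 26.1
position: [0.5771, 0.2298, 0.2008]
tool_rot: [-1.207, 1.211, 1.208]
wrist_force: [-0.2, -0.7, -3.3]
grip_width: 0.0615
```

Emit:
drive_tool(steps=[{"ax":0,"ay":0,"az":0,"dx":2.5,"dy":-0.1,"dz":0,"claw":5},{"ax":0,"ay":0,"az":0,"dx":3,"dy":0,"dz":0,"claw":5},{"ax":0,"ay":0,"az":0,"dx":3,"dy":0,"dz":0,"claw":5},{"ax":0,"ay":0,"az":0,"dx":2,"dy":0,"dz":0,"claw":5},{"ax":0,"ay":0,"az":0,"dx":1,"dy":0,"dz":0,"claw":5},{"ax":0,"ay":0,"az":0,"dx":0.4,"dy":0,"dz":0,"claw":5},{"ax":0,"ay":0,"az":0,"dx":0.1,"dy":0,"dz":0,"claw":5},{"ax":0,"ay":0,"az":0,"dx":0,"dy":0,"dz":0,"claw":5},{"ax":0,"ay":0,"az":0,"dx":0,"dy":0,"dz":0,"claw":5},{"ax":0,"ay":0,"az":0,"dx":0,"dy":0,"dz":0,"claw":5}])

```text
clock: 27.1
position: [0.5792, 0.2302, 0.0828]
tool_rot: [-1.21, 1.207, 1.208]
wrist_force: [0.6, -1.5, -4.0]
grip_width: 0.0613
```

Emit:
drive_tool(steps=[{"ax":0,"ay":0,"az":0,"dx":0.3,"dy":0,"dz":0,"claw":5},{"ax":0,"ay":0,"az":0,"dx":0.1,"dy":0,"dz":0,"claw":5},{"ax":0,"ay":0,"az":0,"dx":0.1,"dy":0,"dz":0,"claw":5},{"ax":0,"ay":0,"az":0,"dx":0.1,"dy":0,"dz":0,"claw":5},{"ax":0,"ay":0,"az":0,"dx":0,"dy":0,"dz":0,"claw":5},{"ax":0,"ay":0,"az":0,"dx":0,"dy":0,"dz":0,"claw":5}])

```text
clock: 27.7
position: [0.5784, 0.23, 0.0767]
tool_rot: [-1.209, 1.209, 1.209]
wrist_force: [-4.7, -2.2, 5.6]
grip_width: 0.0614
```

Emit:
drive_tool(steps=[{"ax":0,"ay":0,"az":0,"dx":0,"dy":0,"dz":0,"claw":8.4},{"ax":0,"ay":0,"az":0,"dx":0,"dy":0,"dz":0,"claw":8.4},{"ax":0,"ay":0,"az":0,"dx":0,"dy":0,"dz":0,"claw":8.4},{"ax":0,"ay":0,"az":0,"dx":-1,"dy":0,"dz":0,"claw":8.4},{"ax":0,"ay":0,"az":0,"dx":-2.5,"dy":0,"dz":0,"claw":8.4},{"ax":0,"ay":0,"az":0,"dx":-3.5,"dy":0,"dz":0,"claw":8.4},{"ax":0,"ay":0,"az":0,"dx":-3.5,"dy":0,"dz":0,"claw":8.4},{"ax":0,"ay":0,"az":0,"dx":-3.5,"dy":0,"dz":0,"claw":8.4},{"ax":0,"ay":0,"az":0,"dx":-1,"dy":2.5,"dz":-2.5,"claw":8.4},{"ax":0,"ay":0,"az":0,"dx":-1,"dy":3,"dz":-3,"claw":8.4},{"ax":0,"ay":0,"az":0,"dx":0,"dy":3,"dz":-3,"claw":8.4},{"ax":0,"ay":0,"az":0,"dx":0,"dy":3,"dz":-3,"claw":8.4},{"ax":0,"ay":0,"az":0,"dx":0,"dy":3,"dz":-3,"claw":8.4},{"ax":0,"ay":0,"az":0,"dx":0,"dy":3,"dz":-2,"claw":8.4},{"ax":0,"ay":0,"az":0,"dx":0,"dy":0,"dz":0,"claw":8.4},{"ax":0,"ay":0,"az":0,"dx":0,"dy":0,"dz":0,"claw":8.4},{"ax":0,"ay":0,"az":0,"dx":0,"dy":0,"dz":0,"claw":8.4}])

```text
clock: 29.4
position: [0.4044, 0.0654, 0.236]
tool_rot: [-1.21, 1.208, 1.209]
wrist_force: [-0.5, 0.3, 0.7]
grip_width: 0.0843
```

```bash
python3 - <<'E'
from h import *
print(manip.read_state()['position'])
im,d=manip.get_image('top');save('t5',im)
for n,xy,h in [('red',(.434,-.171),.148),('blue',(.578,.23),.127),('black',(.436,.228),.132),('white',(.454,-.049),.091),('rv',(.56,.328),.052),('bv',(.478,.342),.052)]:
    print(n,capfit(xy,h))
E
```

```text
[0.40436533 0.06538477 0.23600071]
red (array([ 0.432 , -0.1698,  0.1483]), array([0.035, 0.037, 0.01 ]), 273)
blue (array([0.5763, 0.2277, 0.1275]), array([0.036, 0.038, 0.009]), 255)
black (array([0.435 , 0.2278, 0.1328]), array([0.037, 0.038, 0.008]), 258)
white (array([ 0.4526, -0.0492,  0.0919]), array([0.03 , 0.03 , 0.009]), 171)
rv (array([0.5596, 0.3278, 0.0522]), array([0.021, 0.021, 0.009]), 72)
bv (array([0.4784, 0.3424, 0.0529]), array([0.021, 0.019, 0.009]), 69)
```

View pics/t5.png

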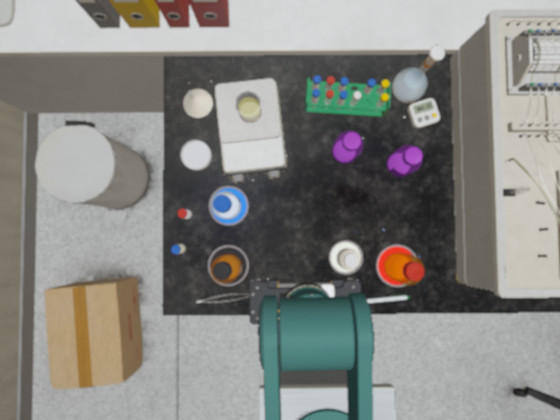

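All four bottles are within about 3 mm of their saucer centres and 4 mm up, and the vials haven't moved.

```bash
python3 -c "
from plant import manip
print(manip.close_job())"
```

```text
the job is handed in; nothing more can be done
None
```

All four reagent bottles now stand in the saucers matching their cap colours, placed in the order black, white, red, blue. I handed the job in at about 30 s on the robot's clock; it gives no verdict.

- **Position:** The last overhead fit of the caps put every bottle within about 3 mm of its saucer's centre. Cap tops were about 4 mm higher than at the start, so the bottles rest on the saucer floors.
- **Uprightness:** I judged this from cap positions and the pictures, not from a direct tilt measurement.
- **Vials and arm:** Both vials were within 1 mm of where they started. The gripper was open and clear of everything.
- **Disagreements:**
  - Two mid-job checks were off (red by about 8 mm, white by about 6 mm in the scene camera). I put red down to the arm partly hiding its cap; white's cause I did not check. Both agreed in the final unobstructed view.
  - The detection network also marked the two purple look-alikes as the blue bottle. I excluded those by colour and never touched them.
  - My first moves were refused because every row needs all seven values. That moved nothing.

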